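# Load the wax melter from its tip-up tray and start it

### The job

Tip up the melter's loading tray by lifting its free end, so that all six wax pieces slide into the tank, then push the tray back down level onto its stop. After that start the melter on its panel: press the square key, then the round key, then the long bar key, one at a time, each properly down for a moment and without hitting it hard. Leave the other things on the table where they are.

Things in the scene. Friction and masses are not known exactly. Their poses are not given: they have to be found in the camera images.
- melter: wax melter, fixed: open steel tank with an aluminium loading tray hinged on one rim, on the robot's right. Origin on the table (z 0) below the middle of the hinge; x points level from tray to tank, y along the hinge, z up. Hinge axis at x 0, z 124 mm. The tray spans x -165 to 12. Two rests (y +-70, 8 wide, x -76 to -6, z 100 to 122 mm) stand below it, else free air.
- tank (a point): centre of the tank's inner floor, z 20 mm. Inside, the tank reaches 89 mm to either side along melter x and 105 mm along melter y; rims at z 120 mm, the wall opposite the tray up to z 140 mm.
- tray (a joint): tray angle (rad): 0 = level on its stop (start), grows as its free end (robot's right) swings up and over towards the tank; hard stop at 1.1. Stiff friction hinge: stays at any angle; moving the free end takes about 3 to 9 N up or down. It carries six wax pieces, which slide off its open end into the tank, all of them by about 1.0 rad.
- tray_floor (a point): centre of the tray's floor, on its upper face, 70 mm from the hinge (turns with the tray). Level: floor 4 mm thick, 170 mm wide, top at z 130 mm; side walls' top at z 158 mm; back wall at melter x -145 to -141 mm, its top at z 144 mm; open at the tank end.
- tray_tab (a point): middle of the free edge, on the underside, of the tray's flat tab: 80 mm wide, 4 mm thick, 20 mm out from the back wall, away from the tank, free air below. 165 mm from the hinge axis; z 126 mm when level; turns with the tray.
- panel: the melter's key panel, fixed: grey box 100 x 170 x 40 mm beside the melter, left or right; origin under its centre, three white keys in a row along its y, in any order, 50 mm apart. All keys spring back; they need 6 N to go fully down (7 mm), about 4 N count as pressed.
- square_key (a joint): travel of the square key (m): 0 = up, 0.007 = fully down; square cap 24 x 24 mm
- square_key_top (a point): centre of the top face of the square key (square cap 24 x 24 mm); 62 mm above the table when up, 10 mm above its black surround
- round_key (a joint): travel of the round key (m): 0 = up, 0.007 = fully down; round cap 27 mm across
- round_key_top (a point): centre of the top face of the round key (round cap 27 mm across); 62 mm above the table when up, 10 mm above its black surround
- bar_key (a joint): travel of the bar key (m): 0 = up, 0.007 = fully down; long narrow cap 38 mm (panel x) by 11 mm (panel y)
- bar_key_top (a point): centre of the top face of the bar key (long narrow cap 38 mm (panel x) by 11 mm (panel y)); 62 mm above the table when up, 10 mm above its black surround
- wax0: block of wax 36 x 30 x 24 mm, 28 g; origin in the centre of its underside; starts standing in the tray
- wax1: round wax puck 34 mm across, 24 mm high, 22 g; origin in the centre of its underside; starts standing in the tray
- wax2: round wax puck 34 mm across, 24 mm high, 22 g; origin in the centre of its underside; starts standing in the tray
- wax3: block of wax 36 x 30 x 24 mm, 28 g; origin in the centre of its underside; starts standing in the tray
- wax4: block of wax 36 x 30 x 24 mm, 28 g; origin in the centre of its underside; starts standing in the tray
- wax5: round wax puck 34 mm across, 24 mm high, 22 g; origin in the centre of its underside; starts standing in the tray
- scale: white kitchen scale 180 x 150 x 36 mm, in the place beside the melter that the panel does not take; loose bystander, origin in its underside; leave it alone
- jar_a: open glass candle jar 84 mm wide, 85 mm high; loose bystander, origin in its underside; leave it alone
- jar_b: lidded candle jar 72 mm wide, 75 mm high; loose bystander, origin in its underside; leave it alone
- bottle: clear bottle 48 mm wide, 105 mm high; loose bystander, origin in its underside; leave it alone
- calculator: calculator 130 x 85 x 21 mm; loose bystander, origin in its underside; leave it alone
- tin: aluminium tin 68 mm wide, 45 mm high; loose bystander, origin in its underside; leave it alone
Things that resemble listed ones, but are neither listed nor needed, are in the scene too. What is shaped like the wax1 but purple is not meant. What is shaped like the wax0 but pink is not meant.

How it is judged:
By the outcome, as a careful person would: the job done as asked, in the order asked, and still so for the second after the job is handed in, with the robot touching nothing.
It also fails if it takes over 69 s, if anything falls off the work surface, if the arm or the gripper's body presses on something with over 40 N, if the wrist force passes 120 N, or if a joint passes its speed limit or range.

### The arm

A 6-joint arm with a two-finger parallel gripper is mounted at the origin on the work surface. World frame = base frame: x ahead of the robot, y to its left, z up, the work surface at z = 0. Lengths are in m, angles in rad, forces in N, time in s.
With the tool pointing down it reaches from about 0.3 to 0.775 m from the base axis. Payload 14.6 kg.
Tool frame: the origin (TCP) lies midway between the tips of the shut fingers; the grasp point (between the pads) lies 19 mm behind it (tcp_to_grasp is the distance from the TCP to the grasp point, in m); z points along the fingers, y is the line along which they close (so a half turn about z gives the same grasp; the last joint's range is limited). The gripper opens to 94 mm and grips with 3 to 60 N. Pads are 16 mm wide; open, the fingers measure 119 mm over their backs; the gripper's body (75 mm by 177 mm) begins 78 mm behind the grasp point.
Start: joints at [1.099, 0.3, 1.521, -0, 1.321, -0.067], TCP at [0.217, 0.506, 0.205] pointing down, gripper open.
Joint ranges: [-3.03, 3.03], [-0.79, 2.21], [0.23, 2.52], [-1.04, 4.18], [0, 3.07], [-2.55, 2.55]. Speed limits (rad/s): [2.22, 2.22, 2.57, 3.14, 3.14, 3.14].

### API

Orientations are given as [roll, pitch, yaw] about the fixed x, y, z axes, in that order (R = Rz(yaw) Ry(pitch) Rx(roll)).
In Python, from station import * gives the robot as it stands.
- The arm moves only by the tool send_rows, never from a script. Its argument "motion" is a list of rows, each a list of 3 entries, a list of its own where there are three numbers: the shift along the tool's x, y, z in units of 0.03 m (1.0 is 0.03 m), then the turn, a rotation vector about the tool's x, y, z in units of 0.12 rad (1.0 is 0.12 rad), then the opening, from -1 (shut) to 1 (fully open). In form: [[[x, y, z], [rx, ry, rz], grip], ...]. A call has 1 to 12 rows; each row shifts and turns the commanded pose from where the row before left it, along the tool's axes as they then stand; what a row does not reach is not made up. A row lasts 1/10 s, in which the tool goes at most 50 mm and 8.59 degrees, less where a joint would pass 70% of its speed; a pose out of reach is approached as far as the arm can. A call with a number of a shift or a turn outside -1 to 1 is refused whole. A call with a gripper value outside its range is refused whole. The fingers move at their own pace and stop on an object; "squeeze" is the grip in N (left out, the last holds). Time passes only in rows, so rows that do not move let the fingers close. It gives the time, the measured TCP pose, the force, the opening and the grip force at its end, in the units of the state.
- get_obs(): the state, without advancing time (a new reading comes with each control period).
- camera(name): name is "side" or "top"; returns a dict with "pixels" (400x640x3 uint8, red, green, blue), "depth" (400x640 float32, m along the optical axis (not along the pixel's ray), 0 where there is no reading), "fx", "fy", "cx", "cy" (pixels), "dist" ([k1, k2, p1, p2, k3] as OpenCV has them; the pictures are not rectified), "rvec" (rotation vector, rad) and "tvec" (3), from world to camera coordinates, as OpenCV has them. Camera axes: x right, y down, z forward; pixel columns grow to the right and rows downward; lengths in m; the calibration is good to about 2 mm. A picture is of the moment at which its call begins.
- hand_in(): hands the job in; it is judged then, once.
The state is a dict: "time_s": time; "qpos": joint angles; "joint_vel": joint speeds; "tau": joint torques, N m; "ee_pos": TCP position; "eef_rot": TCP orientation; "force": force on the tool from outside, world axes, zero at the start; "moment": the same for the moment, N m; "grip_width": finger opening in m; "grip_force": force on a finger pad.
Only numpy, scipy, OpenCV 4.12 (cv2) and the standard library are available. Lean on these libraries where they do the work, as an engineer would, in place of code of your own. Each camera call takes 0.05 s, during which the arm holds its last target. There are 200 camera calls.

## Working session

There is one attempt and no reset: what is moved stays moved. The work goes in short steps, Python scripts to look and compute and a tool call to move; the robot and the scene stay as the last step left them, time stands still between calls to the robot, and variables do not carry over. Pictures are saved under pics/ and viewed, at most 10 in all, crops included, and the job is handed in when it is done.

Besides the shell and the picture viewer there is one more tool, called after "Emit:" as name([rows], argument=value, ...), one row to a line, values as JSON. send_rows: Moves the arm, as the interface text tells. Its arguments: {"type":"object","properties":{"motion":{"type":"array"},"squeeze":{"type":"number"}},"required":["motion"]}

```bash
mkdir -p pics; ls; cat > h.py <<'E'
from station import *
import numpy as np, cv2
def cam(n):
    c=camera(n); c["K"]=np.array([[c["fx"],0,c["cx"]],[0,c["fy"],c["cy"]],[0,0,1.]]); c["R"]=cv2.Rodrigues(np.array(c["rvec"],float))[0]; c["t"]=np.array(c["tvec"],float).reshape(3); return c
def rays(c,uv):
    p=cv2.undistortPoints(np.array(uv,float).reshape(-1,1,2),c["K"],np.array(c["dist"],float)).reshape(-1,2)
    return np.c_[p,np.ones(len(p))]
def onplane(c,uv,z):
    d=rays(c,uv)@c["R"]; o=-c["R"].T@c["t"]
    return o+d*((z-o[2])/d[:,2])[:,None]
def bydepth(c,uv):
    d=rays(c,uv); z=np.array([c["depth"][int(round(v)),int(round(u))] for u,v in uv])
    return (d*z[:,None]-c["t"])@c["R"]
def save(c,n): cv2.imwrite("pics/"+n+".png",cv2.cvtColor(c["pixels"],cv2.COLOR_RGB2BGR))
E
python3 - <<'E'
from h import *
for n in("side","top"):
    c=cam(n); save(c,n+"0"); print(n,-c["R"].T@c["t"],c["R"][2])
s=get_obs(); print(s)
E
```

```text
pics
side [0.03162366 1.10428316 0.87317441] [ 0.34468784 -0.76725523 -0.54084167]
top [0.4253353  0.03834875 1.32859461] [ 0.08802824  0.00131469 -0.99611711]
{'time_s': 0.1, 'qpos': array([ 1.09938125e+00,  3.00377394e-01,  1.52153832e+00, -1.98506478e-05,
        1.32073050e+00, -6.66193370e-02]), 'joint_vel': array([ 0.00192331, -0.00147174, -0.00220449,  0.00168055,  0.00187519,
       -0.00050834]), 'tau': array([-1.30137363e-03, -5.32646263e+01, -3.53285658e+01,  7.08379224e-02,
        2.34434847e-02, -7.28675991e-05]), 'ee_pos': array([0.21650951, 0.50531794, 0.20495583]), 'eef_rot': array([-3.14054015e+00, -5.09500648e-05,  2.73680181e+00]), 'force': array([ 0.33813679,  0.15587427, -0.89211777]), 'moment': array([-0.01077195, -0.01870299,  0.02121612]), 'grip_force': 0.0, 'grip_width': 0.09406047426245778}
```

View pics/side0.png

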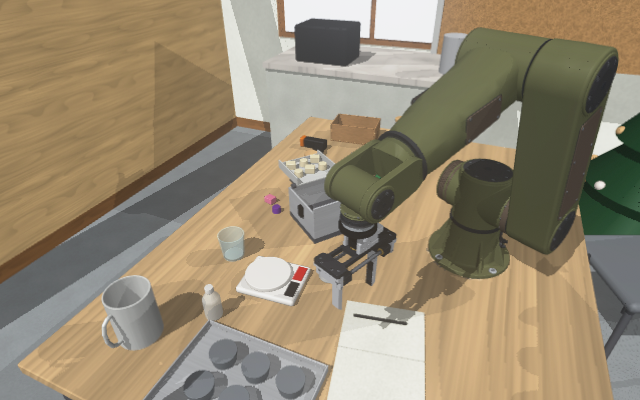

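View pics/top0.png

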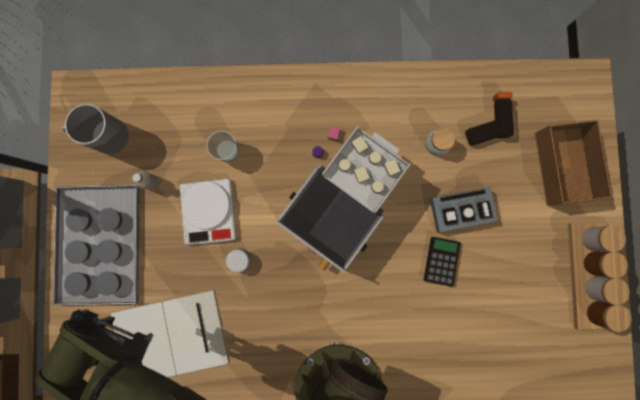

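The top view shows the tank around (330,220), tray around (368,165) with tab near (388,145), panel at (465,210) with its keys, scale at (210,210), a jar at (440,140), calculator at (442,262). I'll zoom in and measure.

```bash
python3 - <<'E'
from h import *
c=cam("top"); np.savez("top.npz",d=c["depth"])
im=cv2.cvtColor(c["pixels"],cv2.COLOR_RGB2BGR)[110:310,265:515]
cv2.imwrite("pics/crop1.png",cv2.resize(im,None,fx=3,fy=3,interpolation=cv2.INTER_CUBIC))
# key caps: bright low-sat near panel
h=cv2.cvtColor(c["pixels"],cv2.COLOR_RGB2HSV); m=((h[...,2]>150)&(h[...,1]<60)).astype(np.uint8)
m[:, :432]=0; m[:,500:]=0; m[:190]=0; m[232:]=0
n,l,s,ce=cv2.connectedComponentsWithStats(m)
for i in range(1,n):
    if s[i,4]>20: print(s[i],ce[i],onplane(c,[ce[i]],.062)[0].round(4), bydepth(c,[ce[i]])[0].round(4))
E
```

```text
[484 203   5  13  37] [485.56756757 209.13513514] [ 0.4939 -0.4199  0.062 ] [ 0.4938 -0.4193  0.0637]
[464 209   9   8  59] [468.15254237 212.3559322 ] [ 0.4861 -0.3708  0.062 ] [ 0.486  -0.3705  0.063 ]
[447 212   9   8  60] [450.75       215.58333333] [ 0.4783 -0.3219  0.062 ] [ 0.4783 -0.322   0.0617]
```

View pics/crop1.png

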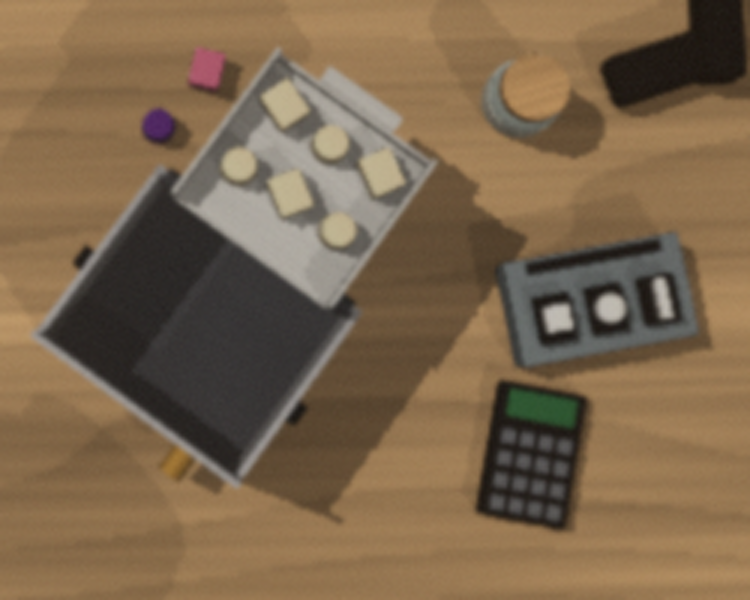

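The crop shows the tray wall corners at about (280,52), (433,163), (335,303), (175,190), the tab edge from (330,70) to (402,120), and keys square, round, bar from left to right (crop px, x3).

```bash
python3 - <<'E'
from h import *
c=cam("top")
P=lambda L:[[265+(u-1)/3,110+(v-1)/3] for u,v in L]
print("walls",onplane(c,P([(280,50),(435,163),(335,305),(173,190)]),.158).round(4))
print("tab",onplane(c,P([(330,68),(403,120)]),.130).round(4))
print("back wall top",onplane(c,P([(283,60),(430,165)]),.144).round(4))
print("tank", onplane(c,P([(38,333),(238,484)]),.140).round(4), onplane(c,P([(355,315),(165,170)]),.120).round(4))
# wax tops z .154
h=cv2.cvtColor(c["pixels"],cv2.COLOR_RGB2HSV)
print("bydepth tab",bydepth(c,P([(345,88),(366,104),(387,119),(366,98)])).round(4))
print("jar top", bydepth(c,P([(535,90)])), "x", onplane(c,P([(485,100),(570,90),(525,135)]),.05).round(3))
print("tau", get_obs()["force"])
E
```

```text
walls [[ 0.7119 -0.0639  0.158 ]
 [ 0.6099 -0.1944  0.158 ]
 [ 0.4895 -0.1042  0.158 ]
 [ 0.5915  0.0317  0.158 ]]
tab [[ 0.7015 -0.1102  0.13  ]
 [ 0.6534 -0.1732  0.13  ]]
back wall top [[ 0.7063 -0.0675  0.144 ]
 [ 0.6104 -0.1928  0.144 ]]
tank [[ 0.472   0.1511  0.14  ]
 [ 0.3389 -0.0183  0.14  ]] [[ 0.4824 -0.1261  0.12  ]
 [ 0.615   0.0382  0.12  ]]
bydepth tab [[ 0.6824 -0.1224  0.1337]
 [ 0.6685 -0.1411  0.1296]
 [ 0.6548 -0.1594  0.1285]
 [ 0.6741 -0.1414  0.1288]]
jar top [[ 0.68920945 -0.3064624   0.07592828]] x [[ 0.686 -0.266  0.05 ]
 [ 0.694 -0.347  0.05 ]
 [ 0.652 -0.302  0.05 ]]
tau [-0.17917522 -0.82912254 -0.58057511]
```

```bash
python3 - <<'E'
import station; print([n for n in dir(station) if n[0]!='_'])
E
```

```text
['MotionError', 'camera', 'get_obs', 'hand_in', 'tcp_to_grasp']
```

Emit:
send_rows([
  [[0, 0, -1], [0, 0, 0], -1],
  [[0, 0, -1], [0, 0, 0], -1],
  [[0, 0, -1], [0, 0, 0], -1],
  [[0, 0, -1], [0, 0, 0], -1],
  [[0, 0, -1], [0, 0, 0], -1],
  [[0, 0, -1], [0, 0, 0], -1],
  [[0, 0, -1], [1, 0, 0], -1],
])

```text
time_s: 0.9
ee_pos: [0.2159, 0.5042, 0.4183]
eef_rot: [-3.023, 0.0, 2.737]
force: [-0.6, -0.4, 0.9]
grip_width: 0.0416
grip_force: 0.0
```

```bash
python3 - <<'E'
from h import *
s=get_obs(); print(s["time_s"],s["qpos"].round(4),s["ee_pos"].round(4),s["eef_rot"].round(4),s["force"])
E
```

```text
0.9 [ 1.1031  0.3224  1.0155 -0.0081  1.9215 -0.0652] [0.2159 0.5042 0.4183] [-3.0235e+00  2.0000e-04  2.7368e+00] [-0.60384053 -0.42323501  0.94806839]
```

Emit:
send_rows([
  [[-1, -0.62, 0], [-1, 0, 0], -1],
  [[-1, -0.62, 0], [0, 0, 0], -1],
  [[-1, -0.62, 0], [0, 0, 0], -1],
  [[-1, -0.62, 0], [0, 0, 0], -1],
  [[-1, -0.62, 0], [0, 0, 0], -1],
  [[-1, -0.62, 0], [0, 0, 0], -1],
  [[-1, -0.62, 0], [0, 0, 0], -1],
  [[-1, -0.62, 0], [0, 0, 0], -1],
  [[-1, -0.62, 0], [0, 0, 0], -1],
  [[-1, -0.62, 0], [0, -1, 0], -1],
  [[-1, -0.62, 0], [0, -1, 0], -1],
  [[-1, -0.62, 0], [0, -1, 0], -1],
])

```text
time_s: 2.1
ee_pos: [0.4595, 0.1578, 0.4285]
eef_rot: [-3.141, 0.365, 2.737]
force: [0.5, -1.0, -0.5]
grip_width: 0.0006
grip_force: 0.0
```

```bash
python3 - <<'E'
from h import *
s=get_obs(); print(s["time_s"],s["qpos"].round(4).tolist(),s["ee_pos"].round(4),s["eef_rot"].round(4),s["force"])
E
```

```text
2.1 [0.3987, -0.0708, 1.4679, -0.261, 1.4889, -0.7795] [0.4595 0.1578 0.4285] [-3.1407  0.3646  2.737 ] [ 0.46366992 -1.00709547 -0.49996101]
```

```bash
cat > kin.py <<'E'
import numpy as np
from scipy.spatial.transform import Rotation as Ro
from scipy.optimize import least_squares
D=[([1.09938125,.300377394,1.52153832,0,1.3207305,-.066619337],[.21650951,.50531794,.20495583],[-3.14054,0,2.7368]),
([1.1031,.3224,1.0155,-.0081,1.9215,-.0652],[.2159,.5042,.4183],[-3.0235,.0002,2.7368]),
([.3987,-.0708,1.4679,-.261,1.4889,-.7795],[.4595,.1578,.4285],[-3.1407,.3646,2.737])]
def rot(q,s4=1,s6=1,c=0): return Ro.from_euler('ZYZYZ',[q[0],q[1]+q[2],s4*q[3],q[4],s6*q[5]+c])
def A(q,z):  # linear map of params a1,d1,L1,L2,e,Lt
    c,s=np.cos(q[0]),np.sin(q[0]); t=q[1]+q[2]; f=np.array([c,s,0]); u=np.array([0,0,1.])
    return np.c_[f,u,f*np.sin(q[1])+u*np.cos(q[1]),f*np.sin(t)+u*np.cos(t),f*np.cos(t)-u*np.sin(t),z]
E
python3 - <<'E'
from kin import *
for s4 in(1,-1):
  for s6 in(1,-1):
    for c in(0,np.pi/2,np.pi,-np.pi/2):
      e=max((rot(q,s4,s6,c).inv()*Ro.from_euler('xyz',r)).magnitude() for q,p,r in D)
      if e<.3: print(s4,s6,c,e)
M=np.vstack([A(q,Ro.from_euler('xyz',r).as_matrix()[:,2]) for q,p,r in D]); b=np.hstack([p for q,p,r in D])
x,res,rk,sv=np.linalg.lstsq(M,b,rcond=None); print(x,sv,np.abs(M@x-b).max())
E
```

```text
Traceback (most recent call last):
  File "kin.py", line 7, in rot
    def rot(q,s4=1,s6=1,c=0): return Ro.from_euler('ZYZYZ',[q[0],q[1]+q[2],s4*q[3],q[4],s6*q[5]+c])
                                     ~~~~~~~~~~~~~^^^^^^^^^^^^^^^^^^^^^^^^^^^^^^^^^^^^^^^^^^^^^^^^^
  File "scipy/spatial/transform/_rotation.pyx", line 1413, in scipy.spatial.transform._rotation.Rotation.from_euler
ValueError: Expected axis specification to be a non-empty string of upto 3 characters, got ZYZYZ
```

```bash
sed -i "s/^def rot.*/def rot(q,s4=1,s6=1,c=0): return Ro.from_euler('ZYZ',[q[0],q[1]+q[2],s4*q[3]])*Ro.from_euler('YZ',[q[4],s6*q[5]+c])/" kin.py
python3 - <<'E'
from kin import *
for s4 in(1,-1):
  for s6 in(1,-1):
    for c in(0,np.pi/2,np.pi,-np.pi/2):
      e=max((rot(q,s4,s6,c).inv()*Ro.from_euler('xyz',r)).magnitude() for q,p,r in D)
      if e<.3: print(s4,s6,c,e)
M=np.vstack([A(q,Ro.from_euler('xyz',r).as_matrix()[:,2]) for q,p,r in D]); b=np.hstack([p for q,p,r in D])
x,res,rk,sv=np.linalg.lstsq(M,b,rcond=None); print(x,sv,np.abs(M@x-b).max())
E
```

```text
1 1 1.5707963267948966 7.021964614097606e-05
[0.01694776 0.17711646 0.30526621 0.45952542 0.0136938  0.13542929] [3.42157292 2.45075389 0.36759505 0.26515133 0.22714672 0.17209633] 0.032752106258059244
```

```bash
cat >> kin.py <<'E'
xm=np.array([-.792,.610,0]); xm/=np.linalg.norm(xm); ym=np.array([-xm[1]*1.,xm[0],0]); hinge=np.array([.5468,-.0410,0])
def W(x,y,z): return hinge+x*xm+y*ym+np.array([0,0,z])   # melter -> world
def tilt(p,sgn=1): # tool z along -ym pitched down p, tool y = sgn*xm
    z=-ym*np.cos(p)-np.array([0,0,np.sin(p)]); y=sgn*xm; return Ro.from_matrix(np.c_[np.cross(y,z),y,z])
def wristq(R,q1,t):
    e=(Ro.from_euler('ZY',[q1,t]).inv()*R).as_euler('ZYZ'); out=[]
    for q4,q5,q6 in [e,(e[0]+np.pi,-e[1],e[2]+np.pi)]:
        if q5>=0: out.append([(q4+1.04)%(2*np.pi)-1.04,q5,(q6-np.pi/2+np.pi)%(2*np.pi)-np.pi])
    return np.round(out,2)
def delta(pos,R):
    from station import get_obs
    s=get_obs(); C=Ro.from_euler('xyz',s["eef_rot"]); d=C.inv().apply(np.array(pos)-s["ee_pos"])
    rv=(C.inv()*R).as_rotvec()
    print("t",round(s["time_s"],2),"pos",s["ee_pos"].round(4),"F",s["force"].round(1),"q",s["qpos"].round(3).tolist())
    print(" shift units",(d/.03).round(2),"turn units",(rv/.12).round(2))
E
python3 - <<'E'
from kin import *
print(ym)
for p in (.35,.6,.8):
  for sg in (1,-1):
    R=tilt(p,sg); tcp=W(-.14,.05,.11); w=tcp-R.as_matrix()[:,2]*.2
    for t in (1.8,2.2): print(p,sg,t,w.round(3),wristq(R,np.arctan2(w[1],w[0]),t).tolist())
delta(W(-.14,.2,.4),tilt(.6,1));delta(W(-.14,.2,.4),tilt(.6,-1))
E
```

```text
[-0.61019407 -0.79225198  0.        ]
0.35 1 1.8 [ 0.513 -0.315  0.179] [[1.25, 1.4, 2.96]]
0.35 1 2.2 [ 0.513 -0.315  0.179] [[1.34, 1.29, 2.56]]
0.35 -1 1.8 [ 0.513 -0.315  0.179] [[1.25, 1.4, -0.18]]
0.35 -1 2.2 [ 0.513 -0.315  0.179] [[1.34, 1.29, -0.58]]
0.6 1 1.8 [ 0.526 -0.297  0.223] [[1.0, 1.33, 3.03]]
0.6 1 2.2 [ 0.526 -0.297  0.223] [[1.13, 1.13, 2.66]]
0.6 -1 1.8 [ 0.526 -0.297  0.223] [[1.0, 1.33, -0.11]]
0.6 -1 2.2 [ 0.526 -0.297  0.223] [[1.13, 1.13, -0.48]]
0.8 1 1.8 [ 0.542 -0.276  0.253] [[0.8, 1.28, 3.11]]
0.8 1 2.2 [ 0.542 -0.276  0.253] [[0.94, 1.02, 2.78]]
0.8 -1 1.8 [ 0.542 -0.276  0.253] [[0.8, 1.28, -0.03]]
0.8 -1 2.2 [ 0.542 -0.276  0.253] [[0.94, 1.02, -0.36]]
t 2.1 pos [0.4595 0.1578 0.4285] F [ 0.5 -1.  -0.5] q [0.399, -0.071, 1.468, -0.261, 1.489, -0.779]
 shift units [ -7.27 -12.56   3.8 ] turn units [-6.9  -4.29 -8.75]
t 2.1 pos [0.4595 0.1578 0.4285] F [ 0.5 -1.  -0.5] q [0.399, -0.071, 1.468, -0.261, 1.489, -0.779]
 shift units [ -7.27 -12.56   3.8 ] turn units [-4.8   7.72 15.32]
```

Emit:
send_rows([
  [[-0.6, -1, 0.3], [0, 0, 0], -1],
  [[-0.6, -1, 0.3], [0, 0, 0], -1],
  [[-0.6, -1, 0.3], [0, 0, 0], -1],
  [[-0.6, -1, 0.3], [0, 0, 0], -1],
  [[-0.6, -1, 0.3], [0, 0, 0], -1],
  [[-0.6, -1, 0.3], [0, 0, 0], -1],
  [[-0.6, -1, 0.3], [0, 0, 0], -1],
  [[-0.6, -1, 0.3], [0, 0, 0], -1],
  [[-0.6, -1, 0.3], [0, 0, 0], -1],
  [[-0.6, -1, 0.3], [0, 0, 0], -1],
  [[-0.6, -1, 0.3], [0, 0, 0], -1],
  [[-0.6, -1, 0.3], [0, 0, 0], -1],
])

```text
time_s: 3.3
ee_pos: [0.5377, -0.2679, 0.4032]
eef_rot: [3.142, 0.36, 2.737]
force: [1.1, 0.2, -0.5]
grip_width: 0.0005
grip_force: 0.0
```

```bash
python3 - <<'E'
from kin import *
delta(W(-.14,.2,.4),tilt(.5,-1))
E
```

```text
t 3.3 pos [ 0.5377 -0.2679  0.4032] F [ 1.1  0.2 -0.5] q [-0.546, 0.13, 1.317, 0.051, 1.338, -1.714]
 shift units [-0.11 -0.55  0.16] turn units [-5.63  8.24 15.18]
```

Emit:
send_rows([
  [[0, 0, 0], [-0.31, 0.45, 0.83], -1],
  [[0, 0, 0], [-0.31, 0.45, 0.83], -1],
  [[0, 0, 0], [-0.31, 0.45, 0.83], -1],
  [[0, 0, 0], [-0.31, 0.45, 0.83], -1],
  [[0, 0, 0], [-0.31, 0.45, 0.83], -1],
  [[0, 0, 0], [-0.31, 0.45, 0.83], -1],
  [[0, 0, 0], [-0.31, 0.45, 0.83], -1],
  [[0, 0, 0], [-0.31, 0.45, 0.83], -1],
  [[0, 0, 0], [-0.31, 0.45, 0.83], -1],
])

```text
time_s: 4.2
ee_pos: [0.5377, -0.2665, 0.4033]
eef_rot: [2.757, -0.323, 1.965]
force: [-0.1, 1.1, -0.9]
grip_width: 0.0006
grip_force: 0.0
```

Emit:
send_rows([
  [[0, 0, 0], [-0.31, 0.45, 0.83], -1],
  [[0, 0, 0], [-0.31, 0.45, 0.83], -1],
  [[0, 0, 0], [-0.31, 0.45, 0.83], -1],
  [[0, 0, 0], [-0.31, 0.45, 0.83], -1],
  [[0, 0, 0], [-0.31, 0.45, 0.83], -1],
  [[0, 0, 0], [-0.31, 0.45, 0.83], -1],
  [[0, 0, 0], [-0.31, 0.45, 0.83], -1],
  [[0, 0, 0], [-0.31, 0.45, 0.83], -1],
  [[0, 0, 0], [-0.31, 0.45, 0.83], -1],
])

```text
time_s: 5.1
ee_pos: [0.5377, -0.2666, 0.4031]
eef_rot: [3.104, -1.06, 0.965]
force: [-0.6, 0.2, -0.0]
grip_width: 0.0005
grip_force: 0.0
```

```bash
python3 - <<'E'
from kin import *
delta(W(-.138,.17,.12),tilt(.5,-1))
E
```

```text
t 5.1 pos [ 0.5377 -0.2666  0.4031] F [-0.6  0.2 -0. ] q [-0.916, 0.384, 1.272, 1.029, 1.76, -0.23]
 shift units [-8.    0.09  5.03] turn units [-0.06  0.09  0.21]
```

```bash
python3 - <<'E'
from kin import *
R=tilt(.5,-1)
delta(W(-.138,.17,.083),R)
print("in", R.inv().apply(W(0,.045,0)-W(0,.17,0))/.03)
for th in np.linspace(0,1.1,12):
    print(th.round(2), (R.inv().apply(W(-.138*np.cos(th),.045,.138*np.sin(th))-W(-.138,.045,0))/.03).round(2))
E
```

```text
t 5.1 pos [ 0.5377 -0.2666  0.4031] F [-0.6  0.2 -0. ] q [-0.916, 0.384, 1.272, 1.029, 1.76, -0.23]
 shift units [-9.08  0.07  5.63] turn units [-0.06  0.09  0.21]
in [1.99760641e+00 1.43479029e-15 3.65659401e+00]
0.0 [0. 0. 0.]
0.1 [ 0.4  -0.02 -0.22]
0.2 [ 0.8  -0.09 -0.44]
0.3 [ 1.19 -0.21 -0.65]
0.4 [ 1.57 -0.36 -0.86]
0.5 [ 1.94 -0.56 -1.06]
0.6 [ 2.28 -0.8  -1.25]
0.7 [ 2.6  -1.08 -1.42]
0.8 [ 2.9  -1.4  -1.58]
0.9 [ 3.16 -1.74 -1.73]
1.0 [ 3.4  -2.11 -1.86]
1.1 [ 3.6  -2.51 -1.97]
```

Emit:
send_rows([
  [[-0.76, 0, 0.47], [0, 0, 0.2], -1],
  [[-0.76, 0, 0.47], [0, 0.1, 0], -1],
  [[-0.76, 0, 0.47], [0, 0, 0], -1],
  [[-0.76, 0, 0.47], [0, 0, 0], -1],
  [[-0.76, 0, 0.47], [0, 0, 0], -1],
  [[-0.76, 0, 0.47], [0, 0, 0], -1],
  [[-0.76, 0, 0.47], [0, 0, 0], -1],
  [[-0.76, 0, 0.47], [0, 0, 0], -1],
  [[-0.76, 0, 0.47], [0, 0, 0], -1],
  [[-0.76, 0, 0.47], [0, 0, 0], -1],
  [[-0.76, 0, 0.47], [0, 0, 0], -1],
  [[-0.76, 0, 0.47], [0, 0, 0], -1],
])

```text
time_s: 6.3
ee_pos: [0.5481, -0.2537, 0.0809]
eef_rot: [3.14, -1.07, 0.926]
force: [0.1, 0.1, -0.5]
grip_width: 0.0004
grip_force: 0.0
```

```bash
python3 - <<'E'
from kin import *
from h import *
R=tilt(.5,-1)
delta(W(-.138,.045,.083),R)
a,b=cam("side"),cam("top")
i=np.vstack([cv2.resize(a["pixels"][110:250,200:480],None,fx=2,fy=2),cv2.resize(b["pixels"][110:260,290:530],(560,300))])
cv2.imwrite("pics/m1.png",i[...,::-1])
E
```

```text
t 6.3 pos [ 0.5481 -0.2537  0.0809] F [ 0.1  0.1 -0.5] q [-0.891, 0.742, 1.539, 1.037, 1.418, -0.732]
 shift units [2.02 0.28 3.55] turn units [-0.07  0.01  0.05]
```

View pics/m1.png

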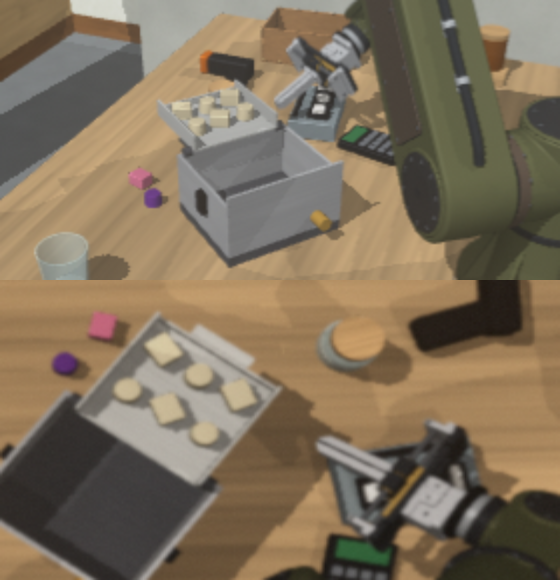

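The picture shows the shut fingers at (340,450) in the lower panel, pointing at the tray's right rear corner, clear of panel and jar. Going under the tray.

Emit:
send_rows([
  [[0.5, 0.07, 0.9], [0, 0, 0], -1],
  [[0.5, 0.07, 0.9], [0, 0, 0], -1],
  [[0.5, 0.07, 0.9], [0, 0, 0], -1],
  [[0.5, 0.07, 0.9], [0, 0, 0], -1],
  [[0, 0, 0], [0, 0, 0], -1],
])

```text
time_s: 6.9
ee_pos: [0.6309, -0.1576, 0.0846]
eef_rot: [3.136, -1.07, 0.933]
force: [0.1, -0.3, 0.8]
grip_width: 0.0007
grip_force: 0.0
```

Emit:
send_rows([
  [[0.1, 0, -0.05], [0, 0, 0], -1],
  [[0.1, 0, -0.05], [0, 0, 0], -1],
  [[0.1, 0, -0.05], [0, 0, 0], -1],
  [[0.1, 0, -0.05], [0, 0, 0], -1],
  [[0.1, 0, -0.05], [0, 0, 0], -1],
  [[0, 0, 0], [0, 0, 0], -1],
])

```text
time_s: 7.5
ee_pos: [0.6294, -0.1605, 0.0996]
eef_rot: [3.139, -1.069, 0.925]
force: [-2.8, -4.4, -4.0]
grip_width: 0.0004
grip_force: 3.4
```

```bash
python3 - <<'E'
from kin import *
delta(W(-.138,.045,.095),tilt(.5,-1))
E
```

```text
t 7.5 pos [ 0.6294 -0.1605  0.0996] F [-2.8 -4.4 -4. ] q [-0.685, 0.708, 1.544, 1.148, 1.289, -0.631]
 shift units [-0.15 -0.01  0.05] turn units [-0.06  0.02  0.04]
```

Emit:
send_rows([
  [[0.2, -0.01, -0.11], [0, 0, 0], -1],
  [[0.2, -0.01, -0.11], [0, 0, 0], -1],
  [[0.2, -0.03, -0.11], [0, 0, 0], -1],
  [[0.2, -0.04, -0.11], [0, 0, 0], -1],
  [[0.2, -0.06, -0.1], [0, 0, 0], -1],
  [[0.2, -0.06, -0.1], [0, 0, 0], -1],
  [[0.19, -0.08, -0.1], [0, 0, 0], -1],
  [[0.19, -0.08, -0.1], [0, 0, 0], -1],
])

```text
time_s: 8.3
ee_pos: [0.62, -0.1524, 0.1521]
eef_rot: [-3.138, -1.068, 0.922]
force: [-7.1, -2.8, -9.8]
grip_width: 0.0003
grip_force: 4.7
```

```bash
python3 - <<'E'
from kin import *
from h import *
th=.4
delta(W(-.138*np.cos(th),.045,.097+.138*np.sin(th)),tilt(.5,-1))
a,b=cam("side"),cam("top")
i=np.vstack([cv2.resize(a["pixels"][110:250,200:480],None,fx=2,fy=2),cv2.resize(b["pixels"][110:260,290:530],(560,300))])
cv2.imwrite("pics/m2.png",i[...,::-1])
E
```

```text
t 8.3 pos [ 0.62   -0.1524  0.1521] F [-7.1 -2.8 -9.8] q [-0.684, 0.604, 1.57, 1.127, 1.323, -0.556]
 shift units [-0.06  0.04 -0.02] turn units [-0.08  0.02  0.03]
```

View pics/m2.png

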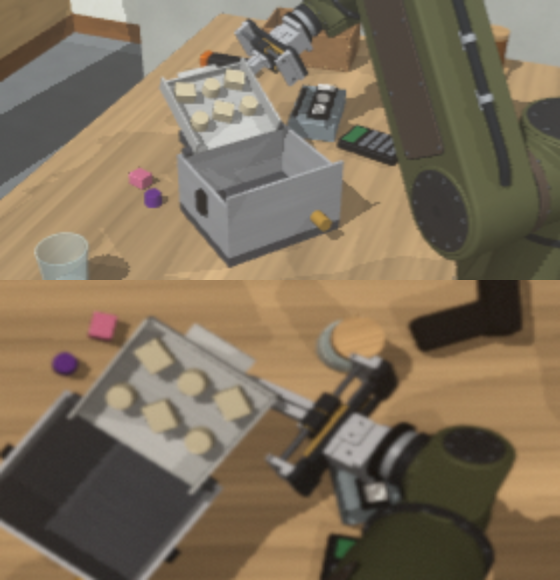

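The tray is up about 0.4 rad, with the finger under its right edge and all wax still on it. Continuing the arc.

Emit:
send_rows([
  [[0.19, -0.1, -0.1], [0, 0, 0], -1],
  [[0.19, -0.1, -0.1], [0, 0, 0], -1],
  [[0.17, -0.12, -0.1], [0, 0, 0], -1],
  [[0.17, -0.12, -0.09], [0, 0, 0], -1],
  [[0.16, -0.14, -0.09], [0, 0, 0], -1],
  [[0.16, -0.14, -0.09], [0, 0, 0], -1],
  [[0.15, -0.16, -0.08], [0, 0, 0], -1],
  [[0.15, -0.16, -0.08], [0, 0, 0], -1],
  [[0.13, -0.17, -0.08], [0, 0, 0], -1],
  [[0.13, -0.17, -0.07], [0, 0, 0], -1],
])

```text
time_s: 9.4
ee_pos: [0.5878, -0.1274, 0.2087]
eef_rot: [3.138, -1.07, 0.927]
force: [1.4, -1.7, -6.9]
grip_width: 0.0003
grip_force: 2.7
```

Emit:
send_rows([
  [[0.12, -0.19, -0.07], [0, 0, 0], -1],
  [[0.12, -0.19, -0.07], [0, 0, 0], -1],
  [[0.1, -0.15, -0.05], [0, 0, 0], -1],
  [[0, 0, 0], [0, 0, 0], -1],
  [[0, 0, 0], [0, 0, 0], -1],
  [[0, 0, 0], [0, 0, 0], -1],
])

```text
time_s: 10.0
ee_pos: [0.5771, -0.1202, 0.2179]
eef_rot: [3.135, -1.066, 0.922]
force: [38.2, -11.9, -30.4]
grip_width: 0.0004
grip_force: 21.0
```

```bash
python3 - <<'E'
from kin import *
from h import *
th=1.03
delta(W(-.138*np.cos(th),.045,.097+.138*np.sin(th)),tilt(.5,-1))
a,b=cam("side"),cam("top")
i=np.vstack([cv2.resize(a["pixels"][110:250,200:480],None,fx=2,fy=2),cv2.resize(b["pixels"][110:260,290:530],(560,300))])
cv2.imwrite("pics/m3.png",i[...,::-1])
E
```

```text
t 10.0 pos [ 0.5771 -0.1202  0.2179] F [ 38.2 -11.9 -30.4] q [-0.688, 0.401, 1.704, 1.114, 1.347, -0.494]
 shift units [-0.09 -0.04  0.02] turn units [-0.    0.04  0.03]
```

View pics/m3.png

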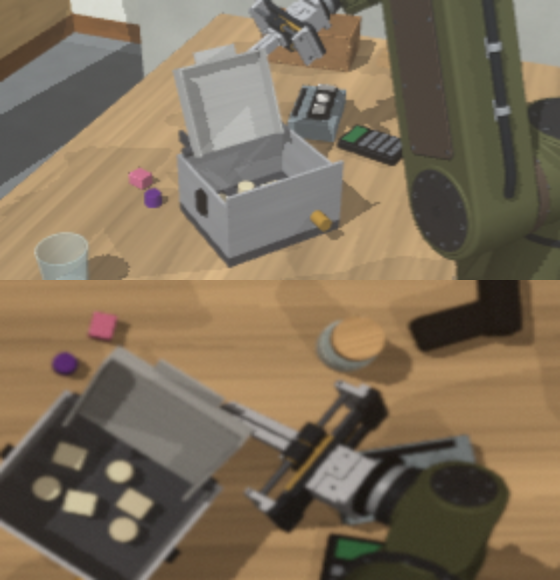

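The tray is at its upper stop and all six pieces lie in the tank (lower panel, pieces around (45-135, 455-530)). Backing off and withdrawing now.

Emit:
send_rows([
  [[-0.2, 0.3, 0.1], [0, 0, 0], -1],
  [[-0.1, 0.2, 0.05], [0, 0, 0], -1],
  [[-0.5, 0, -0.8], [0, 0, 0], -1],
  [[-0.5, 0, -0.8], [0, 0, 0], -1],
  [[-0.5, 0, -0.8], [0, 0, 0], -1],
  [[0, 0, 0], [0, 0, 0], -1],
])

```text
time_s: 10.7
ee_pos: [0.535, -0.1973, 0.2053]
eef_rot: [3.139, -1.07, 0.925]
force: [0.3, 0.2, 0.0]
grip_width: 0.0007
grip_force: 0.0
```

```bash
python3 - <<'E'
from kin import *
R=tilt(.5,-1)
delta(W(.007,.14,.255),R)
P=lambda th,h: W(-.128*np.cos(th)+h*np.sin(th),.055,.1076+.128*np.sin(th)+h*np.cos(th))
print("in",(R.inv().apply(P(1.1,.073)-W(.007,.14,.255))/.03).round(2))
print("to",(R.inv().apply(P(1.1,.043)-P(1.1,.073))/.03).round(2))
T=np.arange(1.1,-.01,-.1); X=np.array([R.inv().apply(P(t,.043))/.03 for t in T]); print(np.diff(X,axis=0).round(2), P(0,.043))
E
```

```text
t 10.7 pos [ 0.535  -0.1973  0.2053] F [0.3 0.2 0. ] q [-0.846, 0.457, 1.658, 1.045, 1.468, -0.569]
 shift units [ 1.33 -3.1  -1.04] turn units [-0.05  0.    0.04]
in [1.35 0.   2.49]
to [-0.4   0.89  0.22]
[[-0.08  0.44  0.04]
 [-0.12  0.43  0.06]
 [-0.15  0.41  0.08]
 [-0.19  0.4   0.1 ]
 [-0.22  0.37  0.12]
 [-0.25  0.35  0.14]
 [-0.28  0.31  0.15]
 [-0.31  0.28  0.17]
 [-0.33  0.24  0.18]
 [-0.35  0.21  0.19]
 [-0.37  0.16  0.2 ]] [ 0.61464758 -0.1626787   0.1506    ]
```

Emit:
send_rows([
  [[0.33, -0.78, -0.26], [0, 0, 0], -1],
  [[0.33, -0.78, -0.26], [0, 0, 0], -1],
  [[0.33, -0.78, -0.26], [0, 0, 0], -1],
  [[0.33, -0.78, -0.26], [0, 0, 0], -1],
  [[0.45, 0, 0.83], [0, 0, 0], -1],
  [[0.45, 0, 0.83], [0, 0, 0], -1],
  [[0.45, 0, 0.83], [0, 0, 0], -1],
  [[0, 0, 0], [0, 0, 0], -1],
])

```text
time_s: 11.5
ee_pos: [0.5081, -0.0747, 0.2548]
eef_rot: [3.138, -1.071, 0.931]
force: [0.2, 0.2, 0.2]
grip_width: 0.0004
grip_force: 0.0
```

```bash
python3 - <<'E'
from kin import *
from h import *
delta(W(.007,.055,.255),tilt(.5,-1))
b=cam("top")
i=cv2.resize(b["pixels"][110:260,270:510],None,fx=2.5,fy=2.5)
cv2.imwrite("pics/m4.png",i[...,::-1])
E
```

```text
t 11.5 pos [ 0.5081 -0.0747  0.2548] F [0.2 0.2 0.2] q [-0.708, 0.187, 1.892, 1.099, 1.386, -0.482]
 shift units [-0.07  0.1  -0.14] turn units [-0.09  0.    0.07]
```

View pics/m4.png

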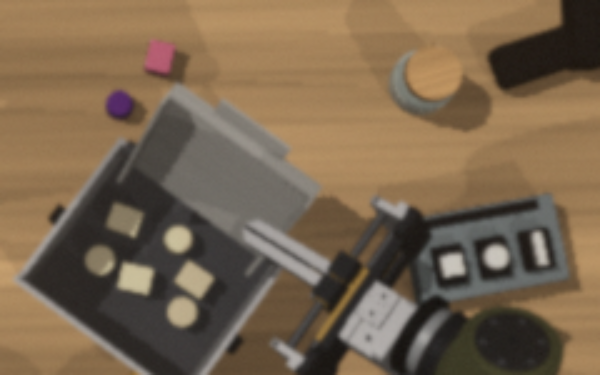

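The finger (tip at (245,230)) is on the upper side of the raised tray, over its right wall, clear of it. Pushing down along the arc.

Emit:
send_rows([
  [[-0.13, 0.33, 0.03], [0, 0, 0], -1],
  [[-0.13, 0.33, 0.03], [0, 0, 0], -1],
  [[-0.13, 0.33, 0.03], [0, 0, 0], -1],
  [[-0.04, 0.22, 0.02], [0, 0, 0], -1],
  [[-0.04, 0.22, 0.02], [0, 0, 0], -1],
  [[-0.06, 0.22, 0.03], [0, 0, 0], -1],
  [[-0.06, 0.22, 0.03], [0, 0, 0], -1],
  [[-0.08, 0.2, 0.04], [0, 0, 0], -1],
  [[-0.08, 0.2, 0.04], [0, 0, 0], -1],
  [[-0.09, 0.2, 0.05], [0, 0, 0], -1],
  [[-0.1, 0.2, 0.05], [0, 0, 0], -1],
])

```text
time_s: 12.65
ee_pos: [0.5695, -0.1291, 0.2239]
eef_rot: [3.139, -1.07, 0.927]
force: [-1.7, 3.6, -0.1]
grip_width: 0.0001
grip_force: 1.6
```

Emit:
send_rows([
  [[-0.11, 0.19, 0.06], [0, 0, 0], -1],
  [[-0.11, 0.19, 0.06], [0, 0, 0], -1],
  [[-0.12, 0.17, 0.07], [0, 0, 0], -1],
  [[-0.13, 0.17, 0.07], [0, 0, 0], -1],
  [[-0.14, 0.16, 0.08], [0, 0, 0], -1],
  [[-0.14, 0.15, 0.08], [0, 0, 0], -1],
])

```text
time_s: 13.25
ee_pos: [0.5942, -0.1476, 0.1979]
eef_rot: [3.139, -1.07, 0.926]
force: [-2.1, 2.0, 1.3]
grip_width: 0.0004
grip_force: 1.3
```

```bash
python3 - <<'E'
from kin import *
P=lambda th,h: W(-.128*np.cos(th)+h*np.sin(th),.055,.1076+.128*np.sin(th)+h*np.cos(th))
delta(P(.4,.043),tilt(.5,-1))
E
```

```text
t 13.25 pos [ 0.5942 -0.1476  0.1979] F [-2.1  2.   1.3] q [-0.707, 0.492, 1.624, 1.107, 1.365, -0.513]
 shift units [-0.02 -0.05  0.03] turn units [-0.07  0.01  0.05]
```

Emit:
send_rows([
  [[-0.16, 0.12, 0.09], [0, 0, 0], -1],
  [[-0.16, 0.12, 0.09], [0, 0, 0], -1],
  [[-0.17, 0.12, 0.09], [0, 0, 0], -1],
  [[-0.17, 0.12, 0.09], [0, 0, 0], -1],
  [[-0.18, 0.1, 0.1], [0, 0, 0], -1],
  [[-0.18, 0.1, 0.1], [0, 0, 0], -1],
  [[-0.1, 0.05, 0.05], [0, 0, 0], -1],
  [[-0.08, 0.02, 0.05], [0, 0, 0], -1],
])

```text
time_s: 14.05
ee_pos: [0.6121, -0.161, 0.157]
eef_rot: [3.14, -1.07, 0.926]
force: [-0.7, 0.9, 2.7]
grip_width: 0.0003
grip_force: 1.2
```

Emit:
send_rows([
  [[-0.06, 0, 0.03], [0, 0, 0], -1],
  [[-0.06, 0, 0.03], [0, 0, 0], -1],
  [[0, 0, 0], [0, 0, 0], -1],
])

```text
time_s: 14.35
ee_pos: [0.6124, -0.1612, 0.1551]
eef_rot: [3.134, -1.072, 0.931]
force: [-1.2, 0.7, 12.9]
grip_width: 0.0006
grip_force: 5.3
```

Emit:
send_rows([
  [[-0.05, 0, 0.03], [0, 0, 0], -1],
  [[0, 0, 0], [0, 0, 0], -1],
])

```text
time_s: 14.55
ee_pos: [0.6127, -0.1612, 0.1548]
eef_rot: [3.131, -1.073, 0.934]
force: [-4.3, 1.6, 20.4]
grip_width: 0.0007
grip_force: 8.9
```

```bash
python3 - <<'E'
from h import *
print(get_obs()["force"],get_obs()["ee_pos"])
c=cam("top")
P=lambda L:[[265+(u-1)/3,110+(v-1)/3] for u,v in L]
pts=P([(345,88),(366,104),(387,119),(366,98)])
d0=np.load("top.npz")["d"]
for u,v in pts: print(d0[int(round(v)),int(round(u))],c["depth"][int(round(v)),int(round(u))])
# tray floor / walls region
dd=c["depth"]-d0
print("tab med diff", np.median(dd[138:148,382:394]), "floor", np.median(dd[150:170,355:365]))
save(c,"t5")
E
```

```text
[-4.30794068  1.64595115 20.41162461] [ 0.61269689 -0.16125     0.15477988]
1.2181009 1.2147421
1.2178504 1.2170205
1.2144773 1.214542
1.214718 1.2133726
tab med diff 8.3982944e-05 floor 0.0014333129
```

Emit:
send_rows([
  [[0.2, 0, -0.1], [0, 0, 0], -1],
  [[0.5, 0, -0.3], [0, 0, 0], -1],
  [[0.88, 0, -0.48], [0, 0, 0], -1],
  [[0.88, 0, -0.48], [0, 0, 0], -1],
  [[0.88, 0, -0.48], [0, 0, 0], -1],
  [[0.88, 0, -0.48], [0, 0, 0], -1],
  [[0, 0, 0], [0, 0, 0], -1],
])

```text
time_s: 15.3
ee_pos: [0.612, -0.1614, 0.301]
eef_rot: [3.125, -1.069, 0.939]
force: [0.1, 0.1, 0.0]
grip_width: 0.0005
grip_force: 0.0
```

```bash
cat >> kin.py <<'E'
def down(s):
    y=s*np.array([.988,.157,0]); y/=np.linalg.norm(y); z=np.array([0,0,-1.]); return Ro.from_matrix(np.c_[np.cross(y,z),y,z])
E
python3 - <<'E'
from kin import *
from h import *
for s in(1,-1):
    delta([.478,-.322,.2],down(s)); print(wristq(down(s),-.59,1.9))
c=cam("top"); d0=np.load("top.npz")["d"]; dd=c["depth"]-d0
print("tab med diff", np.median(dd[138:148,382:394]), "floor", np.median(dd[150:170,355:365]))
E
```

```text
t 15.3 pos [ 0.612  -0.1614  0.301 ] F [0.1 0.1 0. ] q [-0.705, 0.415, 1.473, 1.077, 1.466, -0.313]
 shift units [-6.3  -0.37 -4.49] turn units [ 3.63 -8.38 -6.  ]
[[ 0.    1.24 -0.75]]
t 15.3 pos [ 0.612  -0.1614  0.301 ] F [0.1 0.1 0. ] q [-0.705, 0.415, 1.473, 1.077, 1.466, -0.313]
 shift units [-6.3  -0.37 -4.49] turn units [-10.17  -4.41  17.24]
[[0.   1.24 2.39]]
tab med diff 2.9623508e-05 floor 0.0010232925
```

Emit:
send_rows([
  [[0, 0, 0], [0.33, -0.76, -0.55], -1],
  [[0, 0, 0], [0.33, -0.76, -0.55], -1],
  [[0, 0, 0], [0.33, -0.76, -0.55], -1],
  [[0, 0, 0], [0.33, -0.76, -0.55], -1],
  [[0, 0, 0], [0.33, -0.76, -0.55], -1],
  [[0, 0, 0], [0.33, -0.76, -0.55], -1],
  [[0, 0, 0], [0.33, -0.76, -0.55], -1],
  [[0, 0, 0], [0.33, -0.76, -0.55], -1],
  [[0, 0, 0], [0.33, -0.76, -0.55], -1],
  [[0, 0, 0], [0.33, -0.76, -0.55], -1],
  [[0, 0, 0], [0.33, -0.76, -0.55], -1],
  [[0, 0, 0], [0, 0, 0], -1],
])

```text
time_s: 16.55
ee_pos: [0.6119, -0.1593, 0.2953]
eef_rot: [-3.138, -0.004, 1.738]
force: [-0.0, -0.6, 0.5]
grip_width: 0.0004
grip_force: 0.0
```

```bash
python3 - <<'E'
from kin import *
delta([.478,-.322,.09],down(1))
E
```

```text
t 16.55 pos [ 0.6119 -0.1593  0.2953] F [-0.  -0.6  0.5] q [-0.314, 0.45, 1.112, 0.002, 1.584, -0.48]
 shift units [-4.64 -5.28  6.84] turn units [-0.03 -0.04  0.08]
```

Emit:
send_rows([
  [[-0.77, -0.88, 0], [0, 0, 0.08], -1],
  [[-0.77, -0.88, 0], [0, 0, 0], -1],
  [[-0.77, -0.88, 0], [0, 0, 0], -1],
  [[-0.77, -0.88, 0], [0, 0, 0], -1],
  [[-0.77, -0.88, 0.4], [0, 0, 0], -1],
  [[-0.79, -0.88, 0.8], [0, 0, 0], -1],
  [[0, 0, 1], [0, 0, 0], -1],
  [[0, 0, 1], [0, 0, 0], -1],
  [[0, 0, 1], [0, 0, 0], -1],
  [[0, 0, 1], [0, 0, 0], -1],
  [[0, 0, 1], [0, 0, 0], -1],
  [[0, 0, 0.6], [0, 0, 0], -1],
])

```text
time_s: 17.75
ee_pos: [0.4747, -0.3214, 0.0884]
eef_rot: [-3.139, -0.01, 1.72]
force: [0.7, 0.6, 0.3]
grip_width: 0.0004
grip_force: 0.0
```

```bash
python3 - <<'E'
from kin import *
delta([.4785,-.322,.065],down(1))
R=down(1).inv()
print(R.apply([.0078,-.0490,0])/.03)
E
```

```text
t 17.75 pos [ 0.4747 -0.3214  0.0884] F [0.7 0.6 0.3] q [-0.662, 0.475, 1.566, 0.006, 1.109, -0.813]
 shift units [-0.05  0.12  0.78] turn units [-0.02 -0.08 -0.07]
[-1.65389769e+00  4.46489669e-04  0.00000000e+00]
```

Emit:
send_rows([
  [[-0.05, 0.12, 0.3], [0, 0, 0], -1],
  [[0, 0, 0.3], [0, 0, 0], -1],
  [[0, 0, 0.1], [0, 0, 0], -1],
  [[0, 0, 0.05], [0, 0, 0], -1],
  [[0, 0, 0.05], [0, 0, 0], -1],
  [[0, 0, 0.05], [0, 0, 0], -1],
  [[0, 0, 0.05], [0, 0, 0], -1],
  [[0, 0, 0], [0, 0, 0], -1],
])

```text
time_s: 18.55
ee_pos: [0.4798, -0.3226, 0.0644]
eef_rot: [-3.14, -0.006, 1.724]
force: [-1.2, -0.0, 0.9]
grip_width: 0.0
grip_force: 0.0
```

Emit:
send_rows([
  [[0, 0, 0.05], [0, 0, 0], -1],
  [[0, 0, 0.05], [0, 0, 0], -1],
  [[0, 0, 0], [0, 0, 0], -1],
])

```text
time_s: 18.85
ee_pos: [0.4798, -0.3226, 0.0613]
eef_rot: [-3.14, -0.006, 1.724]
force: [-0.9, 0.1, 0.3]
grip_width: 0.0006
grip_force: 0.4
```

Emit:
send_rows([
  [[0, 0, 0.05], [0, 0, 0], -1],
  [[0, 0, 0.05], [0, 0, 0], -1],
  [[0, 0, 0.05], [0, 0, 0], -1],
  [[0, 0, 0.04], [0, 0, 0], -1],
  [[0, 0, 0], [0, 0, 0], -1],
])

```text
time_s: 19.35
ee_pos: [0.4799, -0.3226, 0.0558]
eef_rot: [-3.14, -0.005, 1.724]
force: [-1.2, 0.1, 5.6]
grip_width: 0.0003
grip_force: 2.7
```

Emit:
send_rows([
  [[0, 0, 0.04], [0, 0, 0], -1],
  [[0, 0, 0.02], [0, 0, 0], -1],
  [[0, 0, 0], [0, 0, 0], -1],
  [[0, 0, 0], [0, 0, 0], -1],
  [[0, 0, 0], [0, 0, 0], -1],
])

```text
time_s: 19.85
ee_pos: [0.48, -0.3227, 0.0552]
eef_rot: [-3.141, -0.005, 1.724]
force: [-4.8, 3.9, 16.4]
grip_width: 0.0004
grip_force: 8.1
```

Emit:
send_rows([
  [[0, 0, -0.1], [0, 0, 0], -1],
  [[0, 0, -0.3], [0, 0, 0], -1],
  [[0, 0, -0.5], [0, 0, 0], -1],
  [[-0.55, 0, 0], [0, 0, 0], -1],
  [[-0.55, 0, 0], [0, 0, 0], -1],
  [[-0.55, 0, 0], [0, 0, 0], -1],
  [[0, 0, 0], [0, 0, 0], -1],
])

```text
time_s: 20.55
ee_pos: [0.4873, -0.3729, 0.0812]
eef_rot: [-3.141, -0.005, 1.723]
force: [-0.1, -0.0, 0.7]
grip_width: 0.0005
grip_force: 0.0
```

```bash
python3 - <<'E'
from kin import *
delta([.4865,-.371,.065],down(1))
E
```

```text
t 20.55 pos [ 0.4873 -0.3729  0.0812] F [-0.1 -0.   0.7] q [-0.714, 0.563, 1.448, 0.003, 1.134, -0.867]
 shift units [ 0.07 -0.02  0.54] turn units [-0.01 -0.04 -0.05]
```

Emit:
send_rows([
  [[0.07, 0, 0.3], [0, 0, 0], -1],
  [[0, 0, 0.2], [0, 0, 0], -1],
  [[0, 0, 0.05], [0, 0, 0], -1],
  [[0, 0, 0.05], [0, 0, 0], -1],
  [[0, 0, 0.05], [0, 0, 0], -1],
  [[0, 0, 0.05], [0, 0, 0], -1],
  [[0, 0, 0.05], [0, 0, 0], -1],
  [[0, 0, 0.05], [0, 0, 0], -1],
  [[0, 0, 0.05], [0, 0, 0], -1],
  [[0, 0, 0], [0, 0, 0], -1],
])

```text
time_s: 21.55
ee_pos: [0.4872, -0.3693, 0.0554]
eef_rot: [-3.141, -0.006, 1.724]
force: [-0.7, 2.5, 5.8]
grip_width: 0.0007
grip_force: 2.9
```

Emit:
send_rows([
  [[0, 0, 0.03], [0, 0, 0], -1],
  [[0, 0, 0], [0, 0, 0], -1],
  [[0, 0, 0], [0, 0, 0], -1],
  [[0, 0, 0], [0, 0, 0], -1],
])

```text
time_s: 21.95
ee_pos: [0.4872, -0.3694, 0.0552]
eef_rot: [-3.141, -0.005, 1.724]
force: [-3.1, 5.2, 11.6]
grip_width: 0.0002
grip_force: 6.2
```

Emit:
send_rows([
  [[0, 0, -0.1], [0, 0, 0], -1],
  [[0, 0, -0.3], [0, 0, 0], -1],
  [[0, 0, -0.5], [0, 0, 0], -1],
  [[-0.55, 0, 0], [0, 0, 0], -1],
  [[-0.55, 0, 0], [0, 0, 0], -1],
  [[-0.55, 0, 0], [0, 0, 0], -1],
  [[0, 0, 0], [0, 0, 0], -1],
])

```text
time_s: 22.65
ee_pos: [0.4945, -0.42, 0.0816]
eef_rot: [-3.141, -0.005, 1.722]
force: [-0.9, 0.4, -0.1]
grip_width: 0.0005
grip_force: 0.0
```

```bash
python3 - <<'E'
from kin import *
delta([.4940,-.4202,.065],down(1))
E
```

```text
t 22.65 pos [ 0.4945 -0.42    0.0816] F [-0.9  0.4 -0.1] q [-0.761, 0.636, 1.331, 0.002, 1.179, -0.914]
 shift units [-0.01 -0.02  0.55] turn units [-0.01 -0.04 -0.05]
```

Emit:
send_rows([
  [[0, 0, 0.3], [0, 0, 0], -1],
  [[0, 0, 0.2], [0, 0, 0], -1],
  [[0, 0, 0.05], [0, 0, 0], -1],
  [[0, 0, 0.05], [0, 0, 0], -1],
  [[0, 0, 0.05], [0, 0, 0], -1],
  [[0, 0, 0.05], [0, 0, 0], -1],
  [[0, 0, 0.05], [0, 0, 0], -1],
  [[0, 0, 0.05], [0, 0, 0], -1],
  [[0, 0, 0.05], [0, 0, 0], -1],
  [[0, 0, 0.02], [0, 0, 0], -1],
  [[0, 0, 0], [0, 0, 0], -1],
])

```text
time_s: 23.75
ee_pos: [0.4948, -0.4183, 0.0553]
eef_rot: [-3.141, -0.005, 1.724]
force: [-0.8, 2.5, 7.0]
grip_width: 0.0008
grip_force: 3.3
```

Emit:
send_rows([
  [[0, 0, 0.02], [0, 0, 0], -1],
  [[0, 0, 0], [0, 0, 0], -1],
  [[0, 0, 0], [0, 0, 0], -1],
  [[0, 0, 0], [0, 0, 0], -1],
])

```text
time_s: 24.15
ee_pos: [0.4948, -0.4183, 0.0552]
eef_rot: [-3.141, -0.005, 1.724]
force: [-2.6, 5.1, 10.8]
grip_width: 0.0004
grip_force: 5.5
```

Emit:
send_rows([
  [[0, 0, -0.1], [0, 0, 0], -1],
  [[0, 0, -0.3], [0, 0, 0], -1],
  [[0, 0, -0.6], [0, 0, 0], -1],
  [[0, 0, -1], [0, 0, 0], -1],
  [[0, 0, -1], [0, 0, 0], -1],
  [[0, 0, -1], [0, 0, 0], -1],
  [[0, 0, -1], [0, 0, 0], -1],
  [[0, 0, -1], [0, 0, 0], -1],
  [[0, 0, -1], [0, 0, 0], -1],
  [[0, 0, 0], [0, 0, 0], -1],
])

```text
time_s: 25.15
ee_pos: [0.4956, -0.4203, 0.2691]
eef_rot: [3.139, 0.0, 1.724]
force: [1.1, 0.7, 0.7]
grip_width: 0.0004
grip_force: 0.0
```

```bash
python3 - <<'E'
from h import *
c=cam("top"); save(c,"end"); d0=np.load("top.npz")["d"]; dd=c["depth"]-d0
print("tab med diff", np.median(dd[138:148,382:394]), "floor", np.median(dd[150:170,355:365]))
print(get_obs()["force"])
E
```

```text
tab med diff -4.5657158e-05 floor 0.0017373562
[-0.59930318  0.63864486 -0.18007553]
```

View pics/end.png

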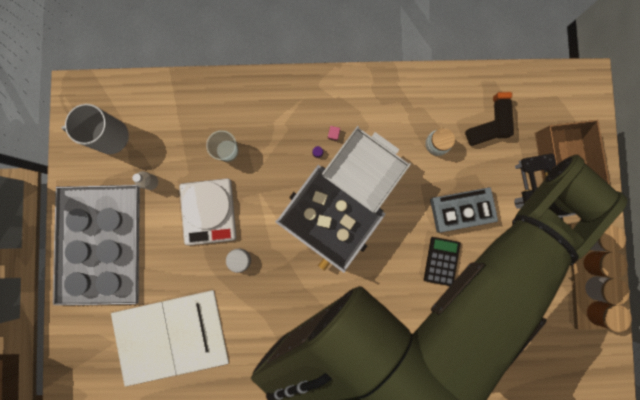

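The final view shows the tray level and empty at (366,170), six wax pieces in the tank around (330,215), and the other things where they were.

```bash
python3 -c "
from station import *
print(hand_in())"
```

```text
the job is handed in; nothing more can be done
None
```

I handed the job in at about 25 s: all six wax pieces are in the tank, the tray is back level on its stop, and the square, round and bar keys were pressed fully down in that order; the verdict was not shown.

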